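Make up two table caddies

TASK

Make up the two table caddies from the stock standing on the bench: the jar, the pepper mill and the tall squeeze bottle go in the long three-compartment caddy, the short squeeze bottle and the steel shaker in the short two-compartment caddy. Lift each over the caddy's rim and stand it upright on the floor of a compartment of its own (any compartment of the right caddy). Knock nothing over, and leave the amber oil bottle and the open tumbler where they stand.

Things in the scene. Friction and masses are not known exactly. Their poses are not given: they have to be found in the camera images.
- long_caddy: The long caddy: open tray of thin bright sheet metal, fixed to the bench, three square compartments in a row along its own y axis. Outside 82 (x) by 240 (y) mm. Floor 4 mm thick; outer walls and dividers are 3 mm thick and rise to 22 mm above the bench. Each compartment is 76 by 76 mm inside; their centres are at y = -79, 0, +79 mm, x = 0. Origin: centre of its underside, on the bench; z up. It may be turned by up to about 12 degrees from lying with its row along world y.
- short_caddy: The short caddy: open tray of thin bright sheet metal, fixed to the bench, two square compartments in a row along its own y axis. Outside 82 (x) by 161 (y) mm. Floor 4 mm thick; outer walls and dividers are 3 mm thick and rise to 22 mm above the bench. Each compartment is 76 by 76 mm inside; their centres are at y = -39.5, +39.5 mm, x = 0. Origin: centre of its underside, on the bench; z up. It may be turned by up to about 12 degrees from lying with its row along world y.
- jar_mid (a point): Squat glass jar with a red-brown filling and a flat steel lid: plain cylinder 54 mm in diameter, 80 mm high, about 0.25 kg. Stands upright on the bench at the start, as do all the stock. This point is on its axis, half-way up (40 mm above its underside); z up.
- mill_mid (a point): Pepper mill of dark wood with a small steel knob: 46 mm in diameter, 130 mm high, about 0.25 kg; straight sides from the foot to 110 mm up (a shallow 3 mm groove at 88 to 90 mm), small knob above 114 mm. Stands upright on the bench at the start, as do all the stock. This point is on its axis, half-way up (65 mm above its underside); z up.
- tall_bottle_mid (a point): The taller and thicker of two white plastic squeeze bottles with a pointed nozzle: 50 mm in diameter, 148 mm high, about 0.22 kg; straight sides up to 116 mm, then a shoulder, a cap and a thin nozzle (18 mm thick at 133 mm). Stands upright on the bench at the start, as do all the stock. This point is on its axis, half-way up (74 mm above its underside); z up.
- short_bottle_mid (a point): The shorter and thinner of two white plastic squeeze bottles with a pointed nozzle: 43 mm in diameter, 105 mm high, about 0.15 kg; straight sides up to 78 mm, then a shoulder, a cap and a thin nozzle (18 mm thick at 95 mm). Stands upright on the bench at the start, as do all the stock. This point is on its axis, half-way up (52.5 mm above its underside); z up.
- shaker_mid (a point): Closed steel shaker with a slightly domed top with small dark holes: 45 mm in diameter, straight sides up to 78 mm, then a 47 mm wide cap rim to 84 mm, dome to 95 mm, about 0.18 kg. Stands upright on the bench at the start, as do all the stock. This point is on its axis, half-way up (47.5 mm above its underside); z up.
- oil_bottle_mid (a point): Bystander, leave it: amber glass bottle with a narrow neck, black cap and paper label, 52 mm in diameter, 150 mm high, loose. This point is on its axis, 75 mm above its underside.
- tumbler_mid (a point): Bystander, leave it: open steel tumbler (empty cup), 66 mm across the rim, 75 mm high, loose. This point is on its axis, 37.5 mm above its underside.
Things that resemble listed ones, but are neither listed nor needed, are in the scene too. What is shaped like the part that bears shaker_mid but green is not meant. What is shaped like the part that bears tall_bottle_mid but purple or red is not meant.

How it is judged:
By the outcome, as a careful person would: the job done as asked, in the order asked, and still so for the second after the job is handed in, with the robot touching nothing.
It also fails if it takes over 128 s, if anything falls off the work surface, if the arm or the gripper's body presses on something with over 40 N, if the wrist force passes 120 N, or if a joint passes its speed limit or range.

ROBOT

A 6-joint arm with a two-finger parallel gripper is mounted at the origin on the work surface. World frame = base frame: x ahead of the robot, y to its left, z up, the work surface at z = 0. Lengths are in m, angles in rad, forces in N, time in s.
With the tool pointing down it reaches from about 0.325 to 0.85 m from the base axis. Payload 15.5 kg.
Tool frame: the origin (TCP) lies where the fingers leave the gripper's body, on its centre line; the fingertips stand 78 mm ahead of it and the grasp point (between the pads) lies 60 mm ahead of it; z points along the fingers, y is the line along which they close (so a half turn about z gives the same grasp; the last joint's range is limited). The gripper opens to 91 mm and grips with 3 to 60 N. Pads are 32 mm wide; open, the fingers measure 118 mm over their backs; the gripper's body (76 mm by 178 mm) begins 60 mm behind the grasp point.
Start: joints at [-1.333, 0.494, 1.345, -0, 1.302, -0.096], TCP at [0.204, -0.591, 0.292] pointing down, gripper open.
Joint ranges: [-2.91, 2.91], [-0.82, 2.16], [0.22, 2.67], [-1.22, 4.37], [0.12, 2.79], [-3.08, 3.08]. Speed limits (rad/s): [1.89, 1.89, 2.57, 3.01, 3.01, 3.01].

INTERFACE

Orientations are given as a unit quaternion [x, y, z, w].
In Python, from bench import bot gives the robot as it stands. The module is installed in compiled form; this text tells all that it offers.
- The arm moves only by the shell command python3 -m crank 'ROWS'. ROWS is JSON, a list of rows, each a list of 3 entries, a list of its own where there are three numbers: the shift along the world's x, y, z in m, then the turn, a rotation vector about the world's x, y, z in degrees, then the opening in per cent of the stroke, from 0 (shut) to 100 (fully open). A call has 1 to 5 rows; each row is the pose to reach, as a shift and turn from the pose commanded when the call began; what a row does not reach only later rows make up. A row lasts 1/12 s, in which the tool goes at most 41.7 mm and 7.16 degrees, less where a joint would pass 70% of its speed; a pose out of reach is approached as far as the arm can. A call with a gripper value outside its range is refused whole. The fingers move at their own pace and stop on an object; the grip force is fixed at half the most. Time passes only in rows, so rows that repeat a pose let the fingers close. It gives the time, the measured TCP pose, the force, the opening and the grip force at its end, in the units of the state.
- bot.observe(): the state, without advancing time (a new reading comes with each control period).
- bot.grab_frame(name): name is "scene" or "top" or "wrist"; returns (picture, depth): 480x640x3 uint8, red, green, blue; 480x640 float32, m along the optical axis (not along the pixel's ray), 0 where there is no reading.
- bot.get_calibration(name): a dict with "vfov" (degrees; the focal length in pixels is half the picture's height over the tangent of half this angle, whatever the lens; pixels are square), "cx", "cy" (the principal point, pixels), "dist_coeffs" ([k1, k2, p1, p2, k3] as OpenCV has them; the pictures are not rectified), "T" (4x4, takes a point from camera to world coordinates). Camera axes: x right, y down, z forward; pixel columns grow to the right and rows downward; lengths in m; the calibration is good to about 2 mm. A picture is of the moment at which its call begins: read the wrist's pose just before it. get_calibration takes no time and is no camera call; for the wrist camera it gives the pose at the moment of the call.
- bot.close_job(): hands the job in; it is judged then, once.
Trained networks look in the newest picture that a camera, given by its name, has taken for a name from the list of things; names that differ only in an ending like _2 or _b are one class to them, and where a whole thing is asked for, a point or a joint stands for the part that bears it (a point fixed in the world has none). Each returns a list of dicts, best first, with "p" (0 to 1); they miss things now and then, are a little off and sometimes report something else, mostly with a low value. They report only what shows in the picture. A call takes as long as a camera call. They do not tell look-alikes from the thing itself.
- bot.silhouettes(camera, target): "pixels" (480x640 bool, what is visible of it) and "box" ([left, top, right, bottom] in pixels, round what is visible of it).
- bot.place_of(camera, target): "at" ([column, row] in pixels: a listed point, or the origin of a listed thing).
The state is a dict: "t": time; "joint_positions": joint angles; "dq": joint speeds; "joint_efforts": joint torques, N m; "ee_pos": TCP position; "orientation": TCP orientation; "force": force on the tool from outside, world axes, zero at the start; "moment": the same for the moment, N m; "gripper_width": finger opening in m; "gripper_force": force on a finger pad.
Only numpy, scipy, OpenCV 4.12 (cv2) and the standard library are available. Lean on these libraries where they do the work, as an engineer would, in place of code of your own. Each camera call takes 0.05 s, during which the arm holds its last target. There are 200 camera calls.

## Working session

There is one attempt and no reset: what is moved stays moved. The work goes in short steps, Python scripts to look and compute and a shell command to move; the robot and the scene stay as the last step left them, time stands still between calls to the robot, and variables do not carry over. Pictures are saved under pics/ and viewed, at most 14 in all, crops included, and the job is handed in when it is done.

```bash
mkdir -p pics; cat > h.py <<'E'
import numpy as np, cv2
from bench import bot
def K(n):
    c=bot.get_calibration(n); f=240/np.tan(np.radians(c["vfov"]/2))
    return np.array([[f,0,c["cx"]],[0,f,c["cy"]],[0,0,1]]),np.array(c["dist_coeffs"],float),np.array(c["T"])
def ray(n,uv,cal=None):
    k,d,T=cal or K(n); p=cv2.undistortPoints(np.array([[uv]],float),k,d)[0,0]
    return T[:3,3],T[:3,:3]@np.array([p[0],p[1],1])
def onz(n,uv,z,cal=None):
    o,r=ray(n,uv,cal); return o+r*(z-o[2])/r[2]
def pts(n,dep,mask,cal=None):
    k,d,T=cal or K(n); v,u=np.nonzero(mask&(dep>0)); 
    p=cv2.undistortPoints(np.stack([u,v],1).astype(float)[:,None],k,d)[:,0]; z=dep[v,u]
    return np.c_[p*z[:,None],z]@T[:3,:3].T+T[:3,3]
def two(r1,r2):
    A=[];b=[]
    for o,d in (r1,r2):
        d=d/np.linalg.norm(d);P=np.eye(3)-np.outer(d,d);A.append(P);b.append(P@o)
    return np.linalg.lstsq(np.vstack(A),np.hstack(b),rcond=None)[0]
NAMES=["jar_mid","mill_mid","tall_bottle_mid","short_bottle_mid","shaker_mid","oil_bottle_mid","tumbler_mid","long_caddy","short_caddy"]
E
python3 - <<'E'
from h import *
np.set_printoptions(precision=3,suppress=True)
for c in("scene","top"):
    im,d=bot.grab_frame(c); cv2.imwrite(f"pics/{c}0.png",im[:,:,::-1]); cal=K(c)
    print(c,cal[2][:3,3])
    for n in NAMES:
        for r in bot.silhouettes(c,n)[:4]:
            if r["p"]<.2: continue
            P=pts(c,d,r["pixels"]); 
            if len(P)==0: print(n,"nodepth",r["box"]);continue
            top=P[P[:,2]>np.percentile(P[:,2],90)-.01]
            print(n,round(r["p"],2),np.array(r["box"]),"med",np.median(P,0),"topmid",(top.min(0)+top.max(0))/2,"zmax",np.percentile(P[:,2],98))
        for r in bot.place_of(c,n)[:4]:
            if r["p"]>=.2: print("   at",round(r["p"],2),np.array(r["at"]))
E
```

```text
scene [ 1.215 -0.01   0.615]
jar_mid 0.9 [312.7 213.2 344.6 262.5] med [ 0.473 -0.002  0.068] topmid [ 0.498 -0.001  0.081] zmax 0.0814865897465224
   at 0.75 [329.3 237.9]
mill_mid 0.58 [491.7 191.9 526.6 262.4] med [0.455 0.319 0.068] topmid [0.441 0.326 0.118] zmax 0.12427044682407877
mill_mid 0.29 [403.9 299.1 519.9 353.5] med [0.632 0.202 0.005] topmid [0.667 0.203 0.046] zmax 0.022580067247551985
   at 0.95 [511.  222.3]
tall_bottle_mid 0.97 [379.7 164.3 410.5 222. ] med [0.38  0.117 0.095] topmid [0.364 0.12  0.136] zmax 0.140768807512327
tall_bottle_mid 0.9 [457.8 153.4 488.4 224.7] med [0.349 0.274 0.099] topmid [0.332 0.274 0.136] zmax 0.1393442270946463
tall_bottle_mid 0.68 [431.4 179.8 468.8 253.8] med [0.439 0.212 0.078] topmid [0.422 0.216 0.135] zmax 0.1363938096605912
   at 0.79 [394.2 198.9]
   at 0.65 [450.4 217.2]
   at 0.63 [473.6 189. ]
short_bottle_mid 0.85 [190.8 199.2 219.4 250.3] med [ 0.429 -0.221  0.057] topmid [ 0.415 -0.225  0.095] zmax 0.09927045904092976
short_bottle_mid 0.32 [250.4 220.5 281.4 276.8] med [ 0.5   -0.111  0.056] topmid [ 0.488 -0.113  0.
[... 2275 characters left out ...]
92956442942
shaker_mid 0.58 [310.4 192.2 329.9 218.3] med [0.563 0.004 0.091] topmid [0.568 0.004 0.093] zmax 0.09805792931310886
   at 0.93 [383.5 288.4]
   at 0.72 [376.5 242.7]
   at 0.61 [319.6 206.4]
oil_bottle_mid 0.76 [453.5 239.9 492.  265.4] med [ 0.457 -0.324  0.1  ] topmid [ 0.462 -0.336  0.147] zmax 0.15255159574237273
   at 0.55 [471.7 252.9]
tumbler_mid 0.77 [258.5 234.2 286.8 263.8] med [0.468 0.108 0.009] topmid [0.465 0.103 0.072] zmax 0.07744051015867748
   at 0.62 [273.4 249.7]
   at 0.56 [233.5 177.8]
long_caddy 0.88 [351.  160.7 462.5 217. ] med [ 0.617 -0.195  0.005] topmid [ 0.615 -0.192  0.02 ] zmax 0.02460119136471476
   at 0.87 [402.2 189.7]
   at 0.78 [232.9 176.5]
```

View pics/scene0.png

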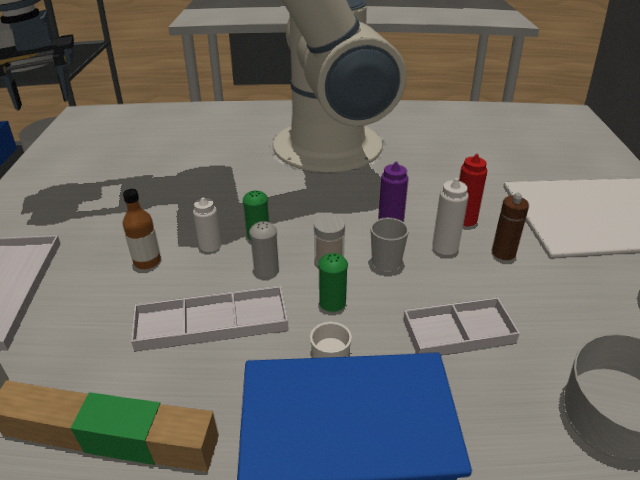

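View pics/top0.png

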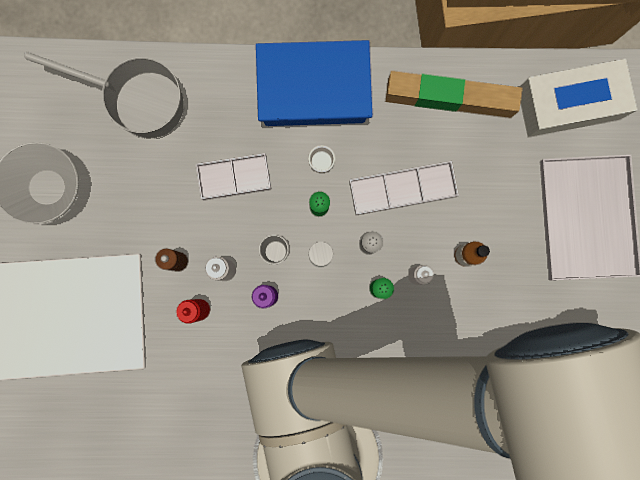

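The scene view shows these candidates:
- Tall bottle: white (451,217), purple (394,195) and red (473,190). I choose the white one.
- Shaker: grey (264,248), green (257,215) and green (333,281). I choose the grey one.
- Short bottle: only the white one at (207,224).
- Jar: (329,240), with the tumbler (388,245) and a white cup (330,342) nearby.
- Mill: brown (511,225), with the oil bottle at (138,230).
- Caddies: long at (212,320), short at (460,328).

Next I'll fit poses from both views and check one close crop.

```bash
python3 - <<'E'
from h import *
np.set_printoptions(precision=4,suppress=True)
s=bot.observe(); print(s["ee_pos"],s["orientation"],s["gripper_width"])
from scipy.spatial.transform import Rotation as R
print(R.from_quat(s["orientation"]).as_matrix())
ims={c:bot.grab_frame(c) for c in("scene","top")}
G={"jar":(.456,-.001),"mill":(.438,.322),"tall":(.42,.215),"short":(.412,-.223),"shaker":(.484,-.112),"oil":(.462,-.336),"tumbler":(.465,.103),"red":(.33,.274),"purple":(.361,.119),"gr1":(.40,-.136),"gr2":(.568,.004)}
al={c:pts(c,ims[c][1],np.ones((480,640),bool)) for c in ims}
for n,g in G.items():
    out=[]
    for c in al:
        P=al[c]; P=P[(np.hypot(*(P[:,:2]-g).T)<.05)&(P[:,2]>.03)]
        zt=np.percentile(P[:,2],99.5); t=P[P[:,2]>zt-.012]; out+=[zt,*((t[:,:2].min(0)+t[:,:2].max(0))/2)]
        # circle fit of side
        t=P[(P[:,2]>.03)&(P[:,2]<.075)][:,:2]
        if len(t)>20:
            a=np.linalg.lstsq(np.c_[2*t,np.ones(len(t))],(t**2).sum(1),rcond=None)[0]; out+=[*a[:2],np.sqrt(max(0,a[2]+a[:2]@a[:2]))]
    print(n,np.array(out))
for n,g,L in(("long",(.615,-.192),.15),("short",(.635,.202),.11)):
    for c in al:
        P=al[c]; P=P[(np.hypot(*(P[:,:2]-g).T)<L)&(P[:,2]>.016)&(P[:,2]<.03)]
        r=cv2.minAreaRect((P[:,:2]*1000).astype(np.float32)); print(n,c,r,np.percentile(P[:,2],[50,90]))
im=ims["scene"][0][140:290,180:540]; cv2.imwrite("pics/crop.png",cv2.resize(im[:,:,::-1],None,fx=2.2,fy=2.2,interpolation=2))
E
```

```text
[ 0.2042 -0.5907  0.2922] [ 0.9862  0.1656  0.     -0.    ] 0.09122374515683893
[[ 0.9451  0.3267 -0.    ]
 [ 0.3267 -0.9451  0.0001]
 [ 0.     -0.0001 -1.    ]]
jar [ 0.0813  0.4564 -0.0005  0.4567 -0.0008  0.0261  0.0866  0.4558 -0.0009
  0.4481  0.0016  0.0191]
mill [0.1295 0.4402 0.3252 0.4386 0.3259 0.0219 0.1325 0.4348 0.3255 0.4382
 0.3246 0.0225]
tall [0.1441 0.4213 0.2177 0.4198 0.2179 0.0248 0.1488 0.4209 0.2163 0.4197
 0.2177 0.0248]
short [ 0.1036  0.414  -0.2249  0.4138 -0.2249  0.0208  0.1065  0.4122 -0.2249
  0.4129 -0.2246  0.0209]
shaker [ 0.0953  0.4878 -0.1124  0.4837 -0.1129  0.0217  0.0988  0.4826 -0.1124
  0.4828 -0.1129  0.0225]
oil [ 0.1503  0.4637 -0.3342  0.4619 -0.335   0.0259  0.154   0.4615 -0.3355
  0.4611 -0.3364  0.0258]
tumbler [0.076  0.4648 0.1028 0.4655 0.1029 0.0299 0.0815 0.4635 0.1021 0.4635
 0.1026 0.0288]
red [0.1474 0.3314 0.2748 0.334  0.2768 0.0193 0.1495 0.3272 0.272  0.329
 0.2741 0.0247]
purple [0.1472 0.365  0.1169 0.3619 0.1197 0.0243 0.149  0.3603 0.1214 0.3614
 0.1195 0.0247]
gr1 [ 0.0953  0.3871 -0.1363  0.3832 -0.1369  0.0213  0.0996  0.3811 -0.1366
  0.3818 -0.1363  0.0222]
gr2 [0.0952 0.5731 0.004  0.5701 0.0038 0.0217 0.1    0.5685 0.0049 0.5688
 0.0038 0.022 ]
long scene ((579.9442749023438, -198.8887481689453), (159.42938232421875, 240.4403533935547), 11.614792823791504) [0.0205 0.0227]
long top ((615.5066528320312, -192.21878051757812), (84.95482635498047, 243.22377014160156), 11.064010620117188) [0.0216 0.0252]
short scene ((636.378173828125, 202.67105102539062), (86.47027587890625, 163.2888641357422), 9.583924293518066) [0.0202 0.0225]
short top ((635.6591796875, 201.42965698242188), (85.81488800048828, 160.903564453125), 10.105962753295898) [0.0216 0.0253]
```

View pics/crop.png

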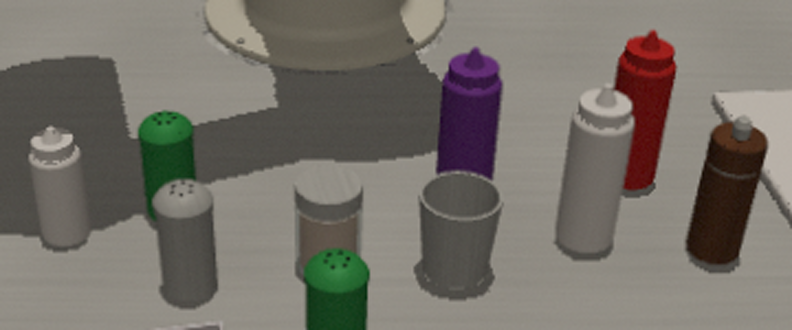

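The crop confirms the choices: the white tall bottle, the brown mill with its steel knob, the steel-lidded jar, the grey shaker and the small white bottle. I'll take them in the listed order, starting with the jar.

```bash
python3 -m crank '[[[0.15,0.12,0],[0,0,28],100],[[0.15,0.12,0],[0,0,28],100],[[0.15,0.12,0],[0,0,28],100],[[0.15,0.12,0],[0,0,28],100],[[0.15,0.12,0],[0,0,28],100]]'
python3 -m crank '[[[0.05,0.19,0],[0,0,28],100],[[0.05,0.19,0],[0,0,28],100],[[0.05,0.19,0],[0,0,28],100],[[0.05,0.19,0],[0,0,28],100],[[0.05,0.19,0],[0,0,28],100]]'
python3 -m crank '[[[0.05,0.19,0],[0,0,26],100],[[0.05,0.19,0],[0,0,26],100],[[0.05,0.19,0],[0,0,26],100],[[0.05,0.19,0],[0,0,26],100],[[0.05,0.19,0],[0,0,26],100]]'
python3 - <<'E'
from h import *
np.set_printoptions(precision=4,suppress=True)
cal=K("wrist"); im,d=bot.grab_frame("wrist"); cv2.imwrite("pics/w1.png",im[:,:,::-1]); print(cal[2])
P=pts("wrist",d,np.ones((480,640),bool),cal)
for n,g in {"jar":(.456,-.001),"shaker":(.483,-.113),"tumbler":(.465,.103)}.items():
    q=P[(np.hypot(*(P[:,:2]-g).T)<.045)&(P[:,2]>.03)&(P[:,2]<.2)]
    if len(q)<20: print(n,"none");continue
    zt=np.percentile(q[:,2],99); t=q[q[:,2]>zt-.012]; print(n,zt,(t.min(0)+t.max(0))/2)
E
```

```text
t: 2.42
ee_pos: [0.3566, -0.4682, 0.2923]
orientation: [0.915, 0.404, 0.0, -0.0]
force: [0.2, 0.6, 0.4]
gripper_width: 0.0909
gripper_force: 0.0
t: 2.83
ee_pos: [0.4043, -0.2776, 0.2923]
orientation: [0.79, 0.613, 0.0, -0.0]
force: [0.3, -0.8, 0.4]
gripper_width: 0.0905
gripper_force: 0.0
t: 3.25
ee_pos: [0.4543, -0.0878, 0.2924]
orientation: [0.633, 0.774, 0.0, 0.0]
force: [0.5, -0.8, -0.1]
gripper_width: 0.0914
gripper_force: 0.0
[[ 0.9799  0.1908  0.0579  0.438 ]
 [ 0.1994 -0.9369 -0.2872 -0.0065]
 [-0.0005  0.2929 -0.9561  0.3854]
 [ 0.      0.      0.      1.    ]]
jar 0.08219356911125204 [ 0.454  -0.0005  0.0804]
shaker 0.09629575094266432 [ 0.481  -0.1123  0.0908]
tumbler 0.07612935168451213 [0.468  0.0725 0.0704]
```

```bash
python3 -m crank '[[[0.002,0.04,0],[0,0,0],100],[[0.002,0.08,0],[0,0,0],100],[[0.002,0.09,0],[0,0,0],100],[[0.002,0.09,0],[0,0,0],100],[[0.002,0.09,0],[0,0,0],100]]'
python3 -m crank '[[[0,0,-0.04],[0,0,0],100],[[0,0,-0.08],[0,0,0],100],[[0,0,-0.12],[0,0,0],100],[[0,0,-0.155],[0,0,0],100],[[0,0,-0.175],[0,0,0],100]]'
python3 -m crank '[[[0,0,-0.007],[0,0,0],100],[[0,0,-0.007],[0,0,0],100],[[0,0,-0.007],[0,0,0],25],[[0,0,-0.007],[0,0,0],25],[[0,0,-0.007],[0,0,0],25]]'
python3 -m crank '[[[0,0,0],[0,0,0],25],[[0,0,0],[0,0,0],25],[[0,0,0],[0,0,0],25],[[0,0,0],[0,0,0],25],[[0,0,0],[0,0,0],25]]'
```

```text
t: 3.72
ee_pos: [0.4563, -0.0005, 0.2923]
orientation: [0.635, 0.773, -0.0, 0.0]
force: [0.4, 0.3, 1.2]
gripper_width: 0.0914
gripper_force: 0.0
t: 4.13
ee_pos: [0.4552, -0.0019, 0.1143]
orientation: [0.636, 0.771, -0.001, -0.001]
force: [-0.5, 0.3, 0.2]
gripper_width: 0.0912
gripper_force: 0.0
t: 4.55
ee_pos: [0.4569, -0.001, 0.1116]
orientation: [0.636, 0.772, 0.001, 0.001]
force: [0.0, 0.3, 0.5]
gripper_width: 0.074
gripper_force: 0.0
t: 4.97
ee_pos: [0.4561, -0.0007, 0.1106]
orientation: [0.636, 0.772, 0.0, 0.0]
force: [-2.2, -0.1, 11.0]
gripper_width: 0.0538
gripper_force: 30.0
```

```bash
python3 -m crank '[[[0,0,0.03],[0,0,0],25],[[0,0,0.07],[0,0,0],25],[[0,0,0.10],[0,0,0],25],[[0,0,0.12],[0,0,0],25],[[0,0,0.12],[0,0,0],25]]'
python3 -m crank '[[[0.02,-0.03,0],[0,0,0],25],[[0.04,-0.06,0],[0,0,0],25],[[0.06,-0.09,0],[0,0,0],25],[[0.08,-0.12,0],[0,0,0],25],[[0.10,-0.15,0],[0,0,0],25]]'
python3 -m crank '[[[0.02,-0.03,0],[0,0,0],25],[[0.04,-0.06,0],[0,0,0],25],[[0.06,-0.09,0],[0,0,0],25],[[0.074,-0.118,0],[0,0,0],25],[[0.074,-0.118,0],[0,0,0],25]]'
python3 -m crank '[[[0,0,0],[0,0,0],25],[[0,0,-0.03],[0,0,0],25],[[0,0,-0.05],[0,0,0],25],[[0,0,-0.07],[0,0,0],25],[[0,0,-0.08],[0,0,0],25]]'
python3 - <<'E'
from h import *
im,d=bot.grab_frame("scene"); cv2.imwrite("pics/s2.png",cv2.resize(im[190:370,110:350,::-1],None,fx=3,fy=3))
E
```

```text
t: 5.38
ee_pos: [0.4576, -0.0008, 0.2338]
orientation: [0.636, 0.772, 0.002, 0.003]
force: [0.8, 0.4, -2.6]
gripper_width: 0.0534
gripper_force: 30.0
t: 5.8
ee_pos: [0.5564, -0.1521, 0.2288]
orientation: [0.636, 0.772, -0.0, -0.001]
force: [0.9, 0.5, -3.2]
gripper_width: 0.0538
gripper_force: 30.0
t: 6.22
ee_pos: [0.6318, -0.2736, 0.2281]
orientation: [0.637, 0.771, -0.0, 0.001]
force: [-1.0, 0.1, -3.4]
gripper_width: 0.0539
gripper_force: 30.0
t: 6.63
ee_pos: [0.6285, -0.267, 0.1468]
orientation: [0.635, 0.772, -0.0, -0.002]
force: [-0.9, -0.6, -3.2]
gripper_width: 0.0536
gripper_force: 30.0
```

View pics/s2.png

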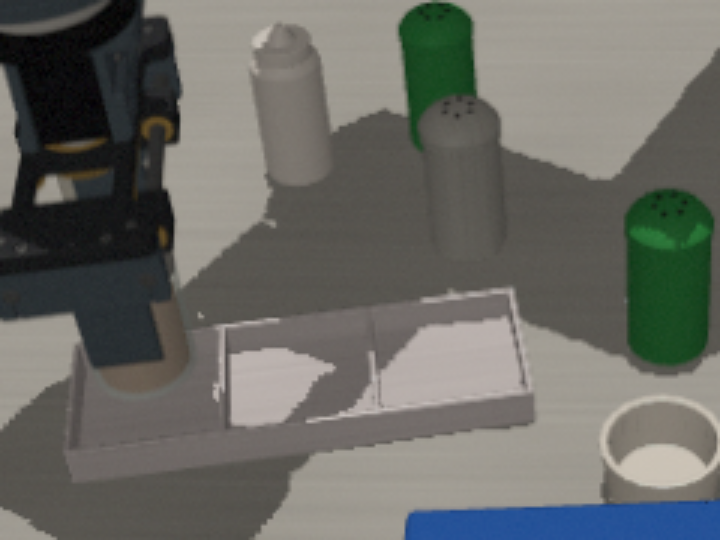

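The jar hangs over the left compartment (crop pixel 140,370), clear of the rim. I'll lower it and release.

```bash
python3 -m crank '[[[0,0,-0.015],[0,0,0],25],[[0,0,-0.025],[0,0,0],25],[[0,0,-0.032],[0,0,0],25],[[0,0,-0.036],[0,0,0],25],[[0,0,-0.036],[0,0,0],25]]'
python3 -m crank '[[[0,0,0],[0,0,0],100],[[0,0,0],[0,0,0],100],[[0,0,0],[0,0,0],100],[[0,0,0],[0,0,0],100],[[0,0,0],[0,0,0],100]]'
python3 -m crank '[[[0,0,0.03],[0,0,0],100],[[0,0,0.07],[0,0,0],100],[[0,0,0.11],[0,0,0],100],[[0,0,0.15],[0,0,0],100],[[0,0,0.18],[0,0,0],100]]'
python3 - <<'E'
from h import *
np.set_printoptions(precision=4,suppress=True)
for c in("top","scene"):
    im,d=bot.grab_frame(c); P=pts(c,d,np.ones((480,640),bool))
    q=P[(np.hypot(*(P[:,:2]-(.63,-.2695)).T)<.05)&(P[:,2]>.035)&(P[:,2]<.15)]
    print(c,len(q),np.percentile(q[:,2],99),(q.min(0)+q.max(0))/2)
E
```

```text
t: 7.1
ee_pos: [0.6301, -0.2686, 0.1145]
orientation: [0.636, 0.772, -0.0, -0.0]
force: [0.3, -0.9, -2.8]
gripper_width: 0.0539
gripper_force: 30.0
t: 7.52
ee_pos: [0.6303, -0.2688, 0.1145]
orientation: [0.636, 0.772, 0.0, 0.0]
force: [0.3, 0.4, -0.3]
gripper_width: 0.084
gripper_force: 0.0
t: 7.93
ee_pos: [0.6305, -0.2688, 0.298]
orientation: [0.636, 0.772, 0.0, 0.001]
force: [0.2, -0.1, 0.8]
gripper_width: 0.0914
gripper_force: 0.0Traceback (most recent call last):
  File "<stdin>", line 6, in <module>
    return _quantile_unchecked(
        a, q, axis, out, overwrite_input, method, keepdims, weights)
    return _ureduce(a,
                    func=_quantile_ureduce_func,
    ...<5 lines>...
                    overwrite_input=overwrite_input,
                    method=method)
    r = func(a, **kwargs)
    result = _quantile(arr,
                       quantiles=q,
    ...<2 lines>...
                       out=out,
                       weights=wgt)
    slices_having_nans = np.isnan(arr[-1, ...])
                                  ~~~^^^^^^^^^
IndexError: index -1 is out of bounds for axis 0 with size 0
```

```bash
python3 -m crank '[[[-0.06,0.19,0],[0,0,0],100],[[-0.06,0.19,0],[0,0,0],100],[[-0.06,0.19,0],[0,0,0],100],[[-0.06,0.19,0],[0,0,0],100],[[-0.06,0.19,0],[0,0,0],100]]'
python3 - <<'E'
from h import *
np.set_printoptions(precision=4,suppress=True)
for c in("top","scene"):
    im,d=bot.grab_frame(c); P=pts(c,d,np.ones((480,640),bool))
    q=P[(np.hypot(*(P[:,:2]-(.63,-.2695)).T)<.05)&(P[:,2]>.035)&(P[:,2]<.15)]
    print(c,len(q)); 
    if len(q): print(q.max(0),(q.min(0)+q.max(0))/2)
E
python3 -m crank '[[[-0.066,0.196,0],[0,0,-16],100],[[-0.066,0.196,0],[0,0,-16],100],[[-0.066,0.196,0],[0,0,-16],100],[[-0.066,0.196,0],[0,0,-16],100],[[-0.066,0.196,0],[0,0,-16],100]]'
python3 -m crank '[[[-0.066,0.16,0],[0,0,-15],100],[[-0.066,0.16,0],[0,0,-15],100],[[-0.066,0.16,0],[0,0,-15],100],[[-0.066,0.16,0],[0,0,-15],100],[[-0.066,0.16,0],[0,0,-15],100]]'
python3 - <<'E'
from h import *
np.set_printoptions(precision=4,suppress=True)
print(bot.observe()["ee_pos"])
cal=K("wrist"); im,d=bot.grab_frame("wrist"); cv2.imwrite("pics/w2.png",im[:,:,::-1])
P=pts("wrist",d,np.ones((480,640),bool),cal)
for n,g in {"mill":(.4385,.325),"tall":(.42,.2178),"red":(.33,.275)}.items():
    q=P[(np.hypot(*(P[:,:2]-g).T)<.045)&(P[:,2]>.03)&(P[:,2]<.18)]
    if len(q)<20: print(n,"none");continue
    zt=np.percentile(q[:,2],99); t=q[q[:,2]<.112]; t=t[:,:2]; a=np.linalg.lstsq(np.c_[2*t,np.ones(len(t))],(t**2).sum(1),rcond=None)[0]
    print(n,zt,a[:2],np.sqrt(a[2]+a[:2]@a[:2]))
E
```

```text
t: 8.4
ee_pos: [0.5687, -0.0762, 0.2941]
orientation: [0.635, 0.772, 0.0, -0.0]
force: [1.4, 0.8, 0.5]
gripper_width: 0.0912
gripper_force: 0.0
top 377
[ 0.6585 -0.2488  0.091 ] [ 0.6309 -0.2718  0.0636]
scene 1501
[ 0.6604 -0.2401  0.0866] [ 0.6316 -0.2668  0.0608]
t: 8.92
ee_pos: [0.5052, 0.1137, 0.2942]
orientation: [0.737, 0.676, 0.0, 0.0]
force: [1.9, 0.1, 0.6]
gripper_width: 0.0908
gripper_force: 0.0
t: 9.33
ee_pos: [0.4383, 0.2757, 0.2942]
orientation: [0.819, 0.574, 0.0, -0.0]
force: [-0.1, -0.2, -0.1]
gripper_width: 0.0912
gripper_force: 0.0
[0.4383 0.2757 0.2942]
mill 0.13112492666190603 [0.4366 0.3259] 0.02267198130435324
tall 0.14789103305449156 [0.4183 0.2178] 0.024726047346328578
red 0.14670205125690583 [0.3271 0.2747] 0.0247886850886695
```

View pics/w2.png

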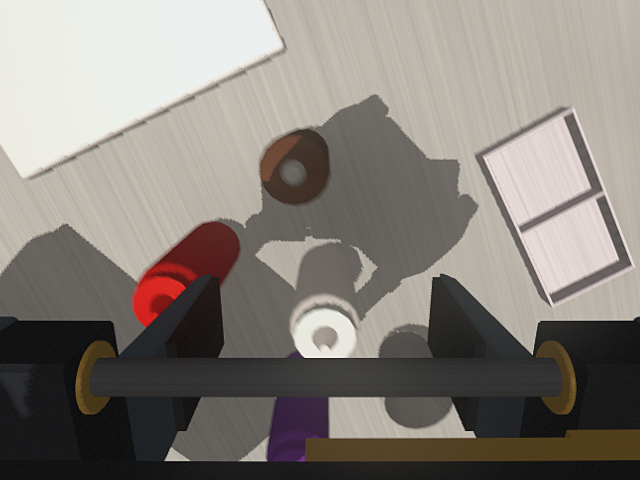

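The wrist view shows the mill at (295,165), the white tall bottle at (323,330), and the red bottle at (165,300) to the left, clear of the descent. The jar stands in its compartment with its top at 0.086 m.

```bash
python3 -m crank '[[[0,0.03,0],[0,0,0],100],[[0,0.05,0],[0,0,0],100],[[0,0.05,0],[0,0,0],100],[[0,0.05,-0.03],[0,0,0],100],[[0,0.05,-0.05],[0,0,0],100]]'
python3 -m crank '[[[0,0,-0.03],[0,0,0],100],[[0,0,-0.06],[0,0,0],100],[[0,0,-0.085],[0,0,0],100],[[0,0,-0.1],[0,0,0],100],[[0,0,-0.104],[0,0,0],100]]'
python3 -m crank '[[[0,0,0],[0,0,0],100],[[0,0,0],[0,0,0],20],[[0,0,0],[0,0,0],20],[[0,0,0],[0,0,0],20],[[0,0,0],[0,0,0],20]]'
python3 -m crank '[[[0,0,0],[0,0,0],20],[[0,0,0],[0,0,0],20],[[0,0,0],[0,0,0],20],[[0,0,0],[0,0,0],20],[[0,0,0],[0,0,0],20]]'
```

```text
t: 9.8
ee_pos: [0.4402, 0.3224, 0.2433]
orientation: [0.819, 0.574, 0.001, 0.0]
force: [-0.6, -0.1, -1.2]
gripper_width: 0.0911
gripper_force: 0.0
t: 10.22
ee_pos: [0.4393, 0.3213, 0.1377]
orientation: [0.819, 0.574, -0.002, -0.0]
force: [-0.8, -0.1, 0.0]
gripper_width: 0.0911
gripper_force: 0.0
t: 10.63
ee_pos: [0.4402, 0.3228, 0.1411]
orientation: [0.819, 0.574, 0.001, 0.0]
force: [0.3, 0.7, 0.3]
gripper_width: 0.0675
gripper_force: 0.0
t: 11.05
ee_pos: [0.4397, 0.3226, 0.1403]
orientation: [0.819, 0.574, 0.0, -0.0]
force: [-0.6, 0.2, 4.6]
gripper_width: 0.0456
gripper_force: 30.0
```

```bash
python3 -m crank '[[[0,0,0.03],[0,0,0],20],[[0,0,0.07],[0,0,0],20],[[0,0,0.11],[0,0,0],20],[[0,0,0.15],[0,0,0],20],[[0,0,0.18],[0,0,0],20]]'
python3 -m crank '[[[0.012,-0.034,0],[0,0,4],20],[[0.024,-0.068,0],[0,0,8],20],[[0.036,-0.102,0],[0,0,12],20],[[0.048,-0.136,0],[0,0,16],20],[[0.060,-0.17,0],[0,0,20],20]]'
python3 -m crank '[[[0.012,-0.034,0],[0,0,4],20],[[0.024,-0.068,0],[0,0,8],20],[[0.036,-0.102,0],[0,0,11],20],[[0.048,-0.136,0],[0,0,11],20],[[0.060,-0.17,0],[0,0,11],20]]'
python3 -m crank '[[[0.012,-0.034,0],[0,0,0],20],[[0.024,-0.068,0],[0,0,0],20],[[0.036,-0.102,0],[0,0,0],20],[[0.048,-0.136,0],[0,0,0],20],[[0.056,-0.177,0],[0,0,0],20]]'
python3 -m crank '[[[0,0,0],[0,0,0],20],[[0,0,-0.03],[0,0,0],20],[[0,0,-0.06],[0,0,0],20],[[0,0,-0.09],[0,0,0],20],[[0,0,-0.11],[0,0,0],20]]'
python3 -m crank '[[[0,0,-0.02],[0,0,0],20],[[0,0,-0.03],[0,0,0],20],[[0,0,-0.03],[0,0,0],20],[[0,0,-0.03],[0,0,0],20],[[0,0,-0.03],[0,0,0],20]]'
python3 - <<'E'
from h import *
im,d=bot.grab_frame("scene"); cv2.imwrite("pics/s3.png",cv2.resize(im[170:370,100:350,::-1],None,fx=3,fy=3))
E
```

```text
t: 11.47
ee_pos: [0.4399, 0.3226, 0.3234]
orientation: [0.819, 0.574, 0.001, 0.0]
force: [1.3, 0.5, -2.7]
gripper_width: 0.0457
gripper_force: 30.0
t: 11.88
ee_pos: [0.4998, 0.151, 0.3201]
orientation: [0.705, 0.709, -0.0, -0.0]
force: [-0.3, 0.5, -1.4]
gripper_width: 0.0456
gripper_force: 30.0
t: 12.3
ee_pos: [0.5599, -0.0193, 0.32]
orientation: [0.636, 0.772, -0.0, -0.0]
force: [0.7, 0.5, -1.1]
gripper_width: 0.0455
gripper_force: 30.0
t: 12.72
ee_pos: [0.6163, -0.1954, 0.3198]
orientation: [0.635, 0.772, 0.0, -0.0]
force: [1.6, 0.2, -2.3]
gripper_width: 0.0454
gripper_force: 30.0
t: 13.13
ee_pos: [0.6146, -0.194, 0.2072]
orientation: [0.636, 0.772, -0.0, -0.001]
force: [0.2, 0.1, -2.2]
gripper_width: 0.0454
gripper_force: 30.0
t: 13.55
ee_pos: [0.6164, -0.1945, 0.1815]
orientation: [0.636, 0.772, 0.0, 0.001]
force: [0.0, -0.6, -1.8]
gripper_width: 0.0454
gripper_force: 30.0
```

View pics/s3.png

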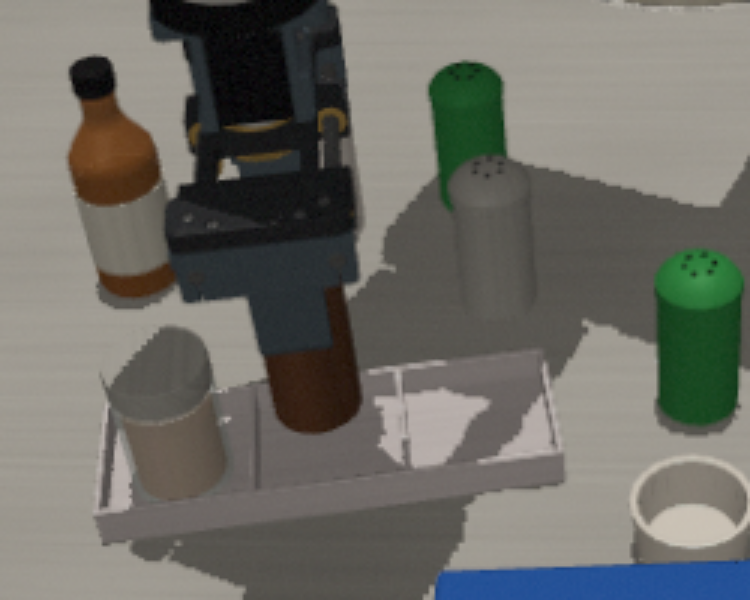

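The jar stands in the left compartment (170,430) and the mill hangs over the middle one (310,400). I'll set the mill down, then go to the tall bottle.

```bash
python3 -m crank '[[[0,0,-0.015],[0,0,0],20],[[0,0,-0.025],[0,0,0],20],[[0,0,-0.032],[0,0,0],20],[[0,0,-0.036],[0,0,0],20],[[0,0,-0.036],[0,0,0],20]]'
python3 -m crank '[[[0,0,0],[0,0,0],100],[[0,0,0],[0,0,0],100],[[0,0,0],[0,0,0],100],[[0,0,0],[0,0,0],100],[[0,0,0],[0,0,0],100]]'
python3 -m crank '[[[0,0,0.03],[0,0,0],100],[[0,0,0.07],[0,0,0],100],[[0,0,0.11],[0,0,0],100],[[0,0,0.14],[0,0,0],100],[[0,0,0.155],[0,0,0],100]]'
python3 -m crank '[[[-0.08,0.18,0],[0,0,0],100],[[-0.08,0.18,0],[0,0,0],100],[[-0.08,0.18,0],[0,0,0],100],[[-0.08,0.18,0],[0,0,0],100],[[-0.08,0.18,0],[0,0,0],100]]'
python3 -m crank '[[[-0.08,0.17,0],[0,0,0],100],[[-0.08,0.17,0],[0,0,0],100],[[-0.08,0.17,0],[0,0,0],100],[[-0.08,0.17,0],[0,0,0],100],[[-0.08,0.17,0],[0,0,0],100]]'
python3 - <<'E'
from h import *
np.set_printoptions(precision=4,suppress=True)
print(bot.observe()["ee_pos"])
cal=K("wrist"); im,d=bot.grab_frame("wrist")
P=pts("wrist",d,np.ones((480,640),bool),cal)
g=(.4195,.2178); q=P[(np.hypot(*(P[:,:2]-g).T)<.045)&(P[:,2]>.03)&(P[:,2]<.18)]
print(len(q),np.percentile(q[:,2],99)); t=q[q[:,2]<.112][:,:2]; a=np.linalg.lstsq(np.c_[2*t,np.ones(len(t))],(t**2).sum(1),rcond=None)[0]; print(a[:2],np.sqrt(a[2]+a[:2]@a[:2]))
im,d=bot.grab_frame("scene");P=pts("scene",d,np.ones((480,640),bool))
q=P[(np.hypot(*(P[:,:2]-(.6155,-.192)).T)<.04)&(P[:,2]>.035)&(P[:,2]<.2)];print("mill",q.max(0),(q.min(0)+q.max(0))/2)
E
```

```text
t: 14.02
ee_pos: [0.6157, -0.1943, 0.1441]
orientation: [0.636, 0.772, -0.0, -0.0]
force: [-0.1, -0.1, -2.1]
gripper_width: 0.0461
gripper_force: 30.0
t: 14.43
ee_pos: [0.6158, -0.1943, 0.1444]
orientation: [0.636, 0.772, 0.0, 0.0]
force: [-0.6, 0.3, 0.2]
gripper_width: 0.0759
gripper_force: 0.0
t: 14.85
ee_pos: [0.6167, -0.1947, 0.3039]
orientation: [0.636, 0.772, 0.001, 0.003]
force: [0.8, -0.7, 0.8]
gripper_width: 0.0911
gripper_force: 0.0
t: 15.27
ee_pos: [0.5339, -0.0119, 0.2994]
orientation: [0.635, 0.772, 0.0, -0.0]
force: [1.2, 0.6, 0.6]
gripper_width: 0.0915
gripper_force: 0.0
t: 15.68
ee_pos: [0.4535, 0.1586, 0.2994]
orientation: [0.635, 0.772, 0.0, -0.0]
force: [0.6, 0.6, 1.0]
gripper_width: 0.0913
gripper_force: 0.0
[0.4535 0.1586 0.2994]
5010 0.1486638507096461
[0.4184 0.2182] 0.024479485034833794
mill [ 0.6417 -0.1681  0.1352] [ 0.6192 -0.1908  0.0851]
```

```bash
python3 -m crank '[[[-0.018,0.03,0],[0,0,0],100],[[-0.037,0.062,0],[0,0,0],100],[[-0.037,0.062,0],[0,0,0],100],[[-0.037,0.062,-0.02],[0,0,0],100],[[-0.037,0.062,-0.04],[0,0,0],100]]'
python3 -m crank '[[[0,0,-0.03],[0,0,0],100],[[0,0,-0.06],[0,0,0],100],[[0,0,-0.085],[0,0,0],100],[[0,0,-0.098],[0,0,0],100],[[0,0,-0.1],[0,0,0],100]]'
python3 -m crank '[[[0,0,0],[0,0,0],100],[[0,0,0],[0,0,0],25],[[0,0,0],[0,0,0],25],[[0,0,0],[0,0,0],25],[[0,0,0],[0,0,0],25]]'
python3 -m crank '[[[0,0,0],[0,0,0],25],[[0,0,0],[0,0,0],25],[[0,0,0],[0,0,0],25],[[0,0,0],[0,0,0],25],[[0,0,0],[0,0,0],25]]'
```

```text
t: 16.2
ee_pos: [0.4195, 0.218, 0.2596]
orientation: [0.635, 0.772, 0.001, 0.001]
force: [0.4, -0.4, -0.0]
gripper_width: 0.0913
gripper_force: 0.0
t: 16.62
ee_pos: [0.4183, 0.2168, 0.1571]
orientation: [0.636, 0.772, -0.002, -0.001]
force: [-0.7, 0.3, 0.5]
gripper_width: 0.0914
gripper_force: 0.0
t: 17.03
ee_pos: [0.4191, 0.2178, 0.16]
orientation: [0.636, 0.772, 0.001, 0.0]
force: [0.7, -0.7, -0.2]
gripper_width: 0.0676
gripper_force: 0.0
t: 17.45
ee_pos: [0.4188, 0.2177, 0.1594]
orientation: [0.636, 0.772, 0.0, 0.0]
force: [-0.0, -1.0, 5.4]
gripper_width: 0.049
gripper_force: 30.0
```

```bash
python3 -m crank '[[[0,0,0.03],[0,0,0],25],[[0,0,0.07],[0,0,0],25],[[0,0,0.11],[0,0,0],25],[[0,0,0.15],[0,0,0],25],[[0,0,0.17],[0,0,0],25]]'
python3 -m crank '[[[0.018,-0.033,0],[0,0,0],25],[[0.036,-0.066,0],[0,0,0],25],[[0.054,-0.1,0],[0,0,0],25],[[0.072,-0.133,0],[0,0,0],25],[[0.09,-0.166,0],[0,0,0],25]]'
python3 -m crank '[[[0.018,-0.033,0],[0,0,0],25],[[0.036,-0.066,0],[0,0,0],25],[[0.054,-0.1,0],[0,0,0],25],[[0.072,-0.133,0],[0,0,0],25],[[0.091,-0.166,0],[0,0,0],25]]'
python3 -m crank '[[[0,0,0],[0,0,0],25],[[0,0,-0.03],[0,0,0],25],[[0,0,-0.06],[0,0,0],25],[[0,0,-0.09],[0,0,0],25],[[0,0,-0.11],[0,0,0],25]]'
python3 -m crank '[[[0,0,-0.015],[0,0,0],25],[[0,0,-0.02],[0,0,0],25],[[0,0,-0.02],[0,0,0],25],[[0,0,-0.02],[0,0,0],25],[[0,0,-0.02],[0,0,0],25]]'
python3 - <<'E'
from h import *
im,d=bot.grab_frame("scene"); cv2.imwrite("pics/s4.png",cv2.resize(im[170:370,100:350,::-1],None,fx=3,fy=3))
E
```

```text
t: 17.87
ee_pos: [0.4193, 0.2179, 0.3335]
orientation: [0.636, 0.772, 0.002, 0.001]
force: [0.8, 1.0, -1.3]
gripper_width: 0.0492
gripper_force: 30.0
t: 18.28
ee_pos: [0.509, 0.0499, 0.3291]
orientation: [0.636, 0.772, -0.0, -0.0]
force: [1.1, 0.7, -2.5]
gripper_width: 0.0496
gripper_force: 30.0
t: 18.7
ee_pos: [0.6, -0.1162, 0.3288]
orientation: [0.636, 0.772, -0.0, -0.0]
force: [0.8, 0.9, -0.2]
gripper_width: 0.0495
gripper_force: 30.0
t: 19.12
ee_pos: [0.5986, -0.114, 0.2162]
orientation: [0.636, 0.772, -0.001, -0.001]
force: [-1.3, -0.3, -1.7]
gripper_width: 0.0492
gripper_force: 30.0
t: 19.53
ee_pos: [0.6003, -0.1144, 0.2003]
orientation: [0.636, 0.772, 0.0, 0.001]
force: [0.1, 0.2, -1.8]
gripper_width: 0.0494
gripper_force: 30.0
```

View pics/s4.png

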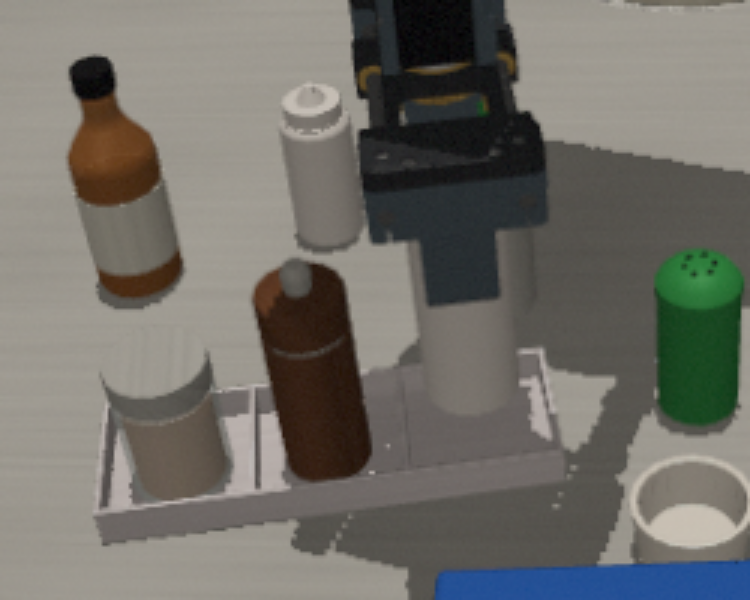

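The jar and mill stand upright, and the tall bottle is over the right compartment. I'll set it down, then go to the short bottle.

```bash
python3 -m crank '[[[0,0,-0.015],[0,0,0],25],[[0,0,-0.025],[0,0,0],25],[[0,0,-0.032],[0,0,0],25],[[0,0,-0.036],[0,0,0],25],[[0,0,-0.036],[0,0,0],25]]'
python3 -m crank '[[[0,0,0],[0,0,0],100],[[0,0,0],[0,0,0],100],[[0,0,0],[0,0,0],100],[[0,0,0],[0,0,0],100],[[0,0,0],[0,0,0],100]]'
python3 -m crank '[[[0,0,0.03],[0,0,0],100],[[0,0,0.07],[0,0,0],100],[[0,0,0.11],[0,0,0],100],[[0,0,0.14],[0,0,0],100],[[0,0,0.14],[0,0,0],100]]'
python3 -m crank '[[[-0.08,-0.08,0],[0,0,0],100],[[-0.15,-0.14,0],[0,0,0],100],[[-0.15,-0.14,0],[0,0,0],100],[[-0.15,-0.14,0],[0,0,0],100],[[-0.15,-0.14,0],[0,0,0],100]]'
python3 - <<'E'
from h import *
np.set_printoptions(precision=4,suppress=True)
print(bot.observe()["ee_pos"])
cal=K("wrist"); im,d=bot.grab_frame("wrist"); cv2.imwrite("pics/w4.png",im[:,:,::-1])
P=pts("wrist",d,np.ones((480,640),bool),cal)
im,d=bot.grab_frame("scene");S=pts("scene",d,np.ones((480,640),bool))
for n,Q,g in(("short",P,(.413,-.2248)),("shaker",P,(.483,-.113)),("short",S,(.413,-.2248)),("shaker",S,(.483,-.113)),("tall",S,(.6003,-.1145))):
    q=Q[(np.hypot(*(Q[:,:2]-g).T)<.04)&(Q[:,2]>.03)&(Q[:,2]<.18)]
    if len(q)<20: print(n,"none");continue
    t=q[q[:,2]<.076][:,:2]; a=np.linalg.lstsq(np.c_[2*t,np.ones(len(t))],(t**2).sum(1),rcond=None)[0]; print(n,np.percentile(q[:,2],99),a[:2],np.sqrt(a[2]+a[:2]@a[:2]))
E
```

```text
t: 20.0
ee_pos: [0.5996, -0.1144, 0.1631]
orientation: [0.636, 0.772, -0.0, -0.0]
force: [1.4, 0.0, -1.2]
gripper_width: 0.0493
gripper_force: 30.0
t: 20.42
ee_pos: [0.5999, -0.1143, 0.1634]
orientation: [0.636, 0.772, 0.0, 0.0]
force: [0.4, 0.1, -0.6]
gripper_width: 0.0794
gripper_force: 0.0
t: 20.83
ee_pos: [0.6018, -0.1148, 0.3099]
orientation: [0.636, 0.772, 0.002, 0.004]
force: [0.2, 0.0, 0.4]
gripper_width: 0.0912
gripper_force: 0.0
t: 21.25
ee_pos: [0.448, -0.2552, 0.3033]
orientation: [0.636, 0.772, -0.0, 0.0]
force: [0.8, -0.4, 0.0]
gripper_width: 0.091
gripper_force: 0.0
[ 0.448  -0.2552  0.3033]
short 0.10580209617404367 [ 0.4113 -0.2254] 0.02126377943344722
shaker 0.0963460999308723 [ 0.481  -0.1126] 0.022148179299594718
short 0.10305909140264065 [ 0.4136 -0.2249] 0.020922485601377144
shaker 0.09490646086246728 [ 0.4837 -0.1125] 0.021408000225246943
tall 0.14848131181576985 [ 0.6023 -0.1133] 0.023321480861895817
```

```bash
python3 -m crank '[[[-0.02,0.015,0],[0,0,0],100],[[-0.038,0.03,0],[0,0,0],100],[[-0.038,0.03,0],[0,0,0],100],[[-0.038,0.03,-0.03],[0,0,0],100],[[-0.038,0.03,-0.06],[0,0,0],100]]'
python3 -m crank '[[[0,0,-0.035],[0,0,0],100],[[0,0,-0.07],[0,0,0],100],[[0,0,-0.1],[0,0,0],100],[[0,0,-0.12],[0,0,0],100],[[0,0,-0.13],[0,0,0],100]]'
python3 -m crank '[[[0,0,0],[0,0,0],100],[[0,0,0],[0,0,0],20],[[0,0,0],[0,0,0],20],[[0,0,0],[0,0,0],20],[[0,0,0],[0,0,0],20]]'
python3 -m crank '[[[0,0,0],[0,0,0],20],[[0,0,0],[0,0,0],20],[[0,0,0],[0,0,0],20],[[0,0,0],[0,0,0],20],[[0,0,0],[0,0,0],20]]'
```

```text
t: 21.77
ee_pos: [0.4128, -0.2246, 0.2439]
orientation: [0.635, 0.772, 0.0, 0.002]
force: [1.1, -0.7, -0.3]
gripper_width: 0.091
gripper_force: 0.0
t: 22.18
ee_pos: [0.4114, -0.2237, 0.1107]
orientation: [0.636, 0.772, -0.0, -0.001]
force: [-0.3, -0.5, 0.1]
gripper_width: 0.0907
gripper_force: 0.0
t: 22.6
ee_pos: [0.4122, -0.2246, 0.1141]
orientation: [0.636, 0.772, 0.0, 0.001]
force: [1.4, 0.5, 0.2]
gripper_width: 0.0674
gripper_force: 0.0
t: 23.02
ee_pos: [0.4118, -0.2244, 0.1133]
orientation: [0.636, 0.772, -0.0, 0.0]
force: [-0.3, -0.6, 4.7]
gripper_width: 0.0421
gripper_force: 30.0
```

```bash
python3 -m crank '[[[0,0,0.03],[0,0,0],20],[[0,0,0.07],[0,0,0],20],[[0,0,0.11],[0,0,0],20],[[0,0,0.15],[0,0,0],20],[[0,0,0.17],[0,0,0],20]]'
python3 -m crank '[[[0.014,0.031,0],[0,0,0],20],[[0.029,0.062,0],[0,0,0],20],[[0.043,0.093,0],[0,0,0],20],[[0.058,0.124,0],[0,0,0],20],[[0.072,0.155,0],[0,0,0],20]]'
python3 -m crank '[[[0.014,0.031,0],[0,0,0],20],[[0.029,0.062,0],[0,0,0],20],[[0.043,0.093,0],[0,0,0],20],[[0.058,0.124,0],[0,0,0],20],[[0.072,0.155,0],[0,0,0],20]]'
python3 -m crank '[[[0.014,0.031,0],[0,0,0],20],[[0.029,0.062,0],[0,0,0],20],[[0.043,0.093,0],[0,0,0],20],[[0.058,0.124,0],[0,0,0],20],[[0.073,0.155,0],[0,0,0],20]]'
python3 -m crank '[[[0,0,0],[0,0,0],20],[[0,0,-0.03],[0,0,0],20],[[0,0,-0.06],[0,0,0],20],[[0,0,-0.09],[0,0,0],20],[[0,0,-0.11],[0,0,0],20]]'
python3 -m crank '[[[0,0,-0.015],[0,0,0],20],[[0,0,-0.02],[0,0,0],20],[[0,0,-0.02],[0,0,0],20],[[0,0,-0.02],[0,0,0],20],[[0,0,-0.02],[0,0,0],20]]'
python3 - <<'E'
from h import *
im,d=bot.grab_frame("scene"); cv2.imwrite("pics/s5.png",cv2.resize(im[170:370,340:590,::-1],None,fx=3,fy=3))
E
```

```text
t: 23.43
ee_pos: [0.4123, -0.2247, 0.2874]
orientation: [0.636, 0.772, 0.0, 0.002]
force: [1.4, -0.4, -0.7]
gripper_width: 0.0426
gripper_force: 30.0
t: 23.85
ee_pos: [0.4841, -0.0677, 0.2832]
orientation: [0.636, 0.772, -0.0, -0.0]
force: [-0.2, -0.5, -1.9]
gripper_width: 0.0422
gripper_force: 30.0
t: 24.27
ee_pos: [0.556, 0.0875, 0.283]
orientation: [0.636, 0.772, -0.0, -0.0]
force: [0.8, -0.6, -1.0]
gripper_width: 0.0424
gripper_force: 30.0
t: 24.68
ee_pos: [0.6289, 0.2423, 0.2828]
orientation: [0.636, 0.772, -0.0, -0.0]
force: [0.7, -0.4, -1.3]
gripper_width: 0.042
gripper_force: 30.0
t: 25.1
ee_pos: [0.6275, 0.2404, 0.1701]
orientation: [0.636, 0.772, -0.001, -0.001]
force: [-0.6, -0.4, -1.9]
gripper_width: 0.0424
gripper_force: 30.0
t: 25.52
ee_pos: [0.6293, 0.2408, 0.1544]
orientation: [0.636, 0.772, 0.001, 0.0]
force: [-0.7, 0.3, -0.7]
gripper_width: 0.0425
gripper_force: 30.0
```

View pics/s5.png

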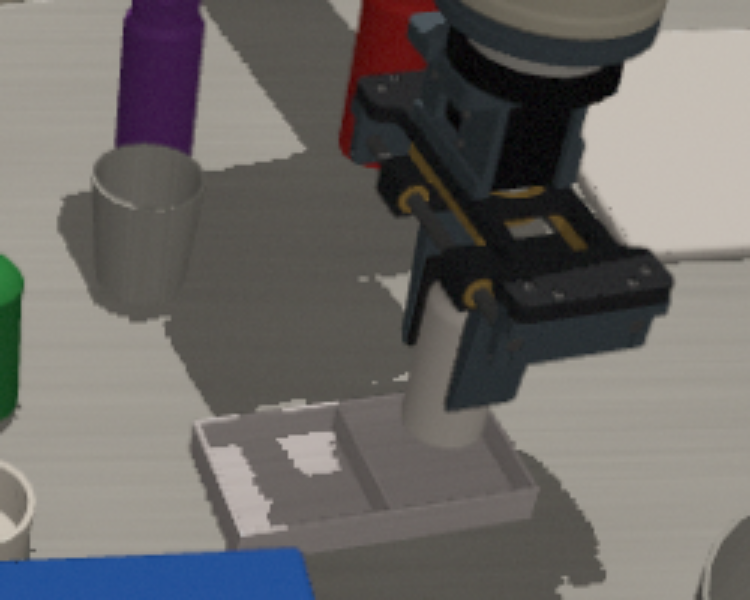

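The short bottle is over the right compartment (440,400). I'll lower and release it, then go to the grey shaker.

```bash
python3 -m crank '[[[0,0,-0.015],[0,0,0],20],[[0,0,-0.025],[0,0,0],20],[[0,0,-0.032],[0,0,0],20],[[0,0,-0.036],[0,0,0],20],[[0,0,-0.036],[0,0,0],20]]'
python3 -m crank '[[[0,0,0],[0,0,0],100],[[0,0,0],[0,0,0],100],[[0,0,0],[0,0,0],100],[[0,0,0],[0,0,0],100],[[0,0,0],[0,0,0],100]]'
python3 -m crank '[[[0,0,0.03],[0,0,0],100],[[0,0,0.07],[0,0,0],100],[[0,0,0.11],[0,0,0],100],[[0,0,0.15],[0,0,0],100],[[0,0,0.17],[0,0,0],100]]'
python3 -m crank '[[[-0.07,-0.17,0],[0,0,0],100],[[-0.07,-0.17,0],[0,0,0],100],[[-0.07,-0.17,0],[0,0,0],100],[[-0.07,-0.17,0],[0,0,0],100],[[-0.07,-0.17,0],[0,0,0],100]]'
python3 -m crank '[[[-0.076,-0.183,0],[0,0,0],100],[[-0.076,-0.183,0],[0,0,0],100],[[-0.076,-0.183,0],[0,0,0],100],[[-0.076,-0.183,0],[0,0,0],100],[[-0.076,-0.183,0],[0,0,0],100]]'
python3 - <<'E'
from h import *
np.set_printoptions(precision=4,suppress=True)
im,d=bot.grab_frame("scene");S=pts("scene",d,np.ones((480,640),bool))
for n,Q,g in(("shortb",S,(.629,.2407)),("shaker",S,(.483,-.113))):
    q=Q[(np.hypot(*(Q[:,:2]-g).T)<.04)&(Q[:,2]>.035)&(Q[:,2]<.18)]
    if len(q)<20: print(n,"none");continue
    t=q[q[:,2]<.076][:,:2]; a=np.linalg.lstsq(np.c_[2*t,np.ones(len(t))],(t**2).sum(1),rcond=None)[0]; print(n,np.percentile(q[:,2],99),a[:2],np.sqrt(a[2]+a[:2]@a[:2]))
print(bot.observe()["ee_pos"])
E
```

```text
t: 25.98
ee_pos: [0.6286, 0.2406, 0.1171]
orientation: [0.636, 0.772, -0.0, -0.0]
force: [-0.1, 0.0, -1.4]
gripper_width: 0.0423
gripper_force: 30.0
t: 26.4
ee_pos: [0.6288, 0.2407, 0.1173]
orientation: [0.636, 0.772, 0.0, 0.0]
force: [-0.0, -0.4, -0.3]
gripper_width: 0.0728
gripper_force: 0.0
t: 26.82
ee_pos: [0.6297, 0.241, 0.2926]
orientation: [0.636, 0.772, 0.002, 0.002]
force: [0.6, 0.5, -0.2]
gripper_width: 0.091
gripper_force: 0.0
t: 27.23
ee_pos: [0.5566, 0.0672, 0.2874]
orientation: [0.636, 0.772, -0.001, -0.0]
force: [1.2, -0.0, 0.3]
gripper_width: 0.0912
gripper_force: 0.0
t: 27.65
ee_pos: [0.4813, -0.1145, 0.2874]
orientation: [0.636, 0.772, -0.0, 0.0]
force: [0.2, 0.0, -0.3]
gripper_width: 0.0911
gripper_force: 0.0
shortb 0.10808460315514627 [0.6313 0.2398] 0.020207529216051554
shaker 0.09543115349655425 [ 0.4834 -0.1121] 0.0212246234316976
[ 0.4801 -0.118   0.2874]
```

The tall bottle already placed in the caddy would be about 1.5 mm from the gripper body at this angle. I'll turn the gripper +39° for the shaker grasp.

```bash
python3 -m crank '[[[0,0,0],[0,0,7],100],[[0,0,0],[0,0,14],100],[[0,0,0],[0,0,21],100],[[0,0,0],[0,0,28],100],[[0,0,0],[0,0,34],100]]'
python3 -m crank '[[[0,0,0],[0,0,5],100],[[0,0,0],[0,0,5],100],[[0,0,-0.02],[0,0,5],100],[[0,0,-0.05],[0,0,5],100],[[0,0,-0.08],[0,0,5],100]]'
python3 - <<'E'
from h import *
s=bot.observe(); print(s["ee_pos"],s["orientation"])
im,d=bot.grab_frame("scene"); cv2.imwrite("pics/s6.png",cv2.resize(im[120:370,120:400,::-1],None,fx=2.4,fy=2.4))
E
```

```text
t: 28.12
ee_pos: [0.4827, -0.1123, 0.2874]
orientation: [0.379, 0.925, -0.0, 0.0]
force: [0.2, -0.4, 0.3]
gripper_width: 0.091
gripper_force: 0.0
t: 28.53
ee_pos: [0.4833, -0.1124, 0.2071]
orientation: [0.343, 0.939, 0.0, 0.001]
force: [1.1, -0.4, -0.5]
gripper_width: 0.0909
gripper_force: 0.0
[ 0.48328526 -0.11240358  0.20705821] [3.43171213e-01 9.39271802e-01 8.68802546e-06 1.41452993e-03]
```

View pics/s6.png

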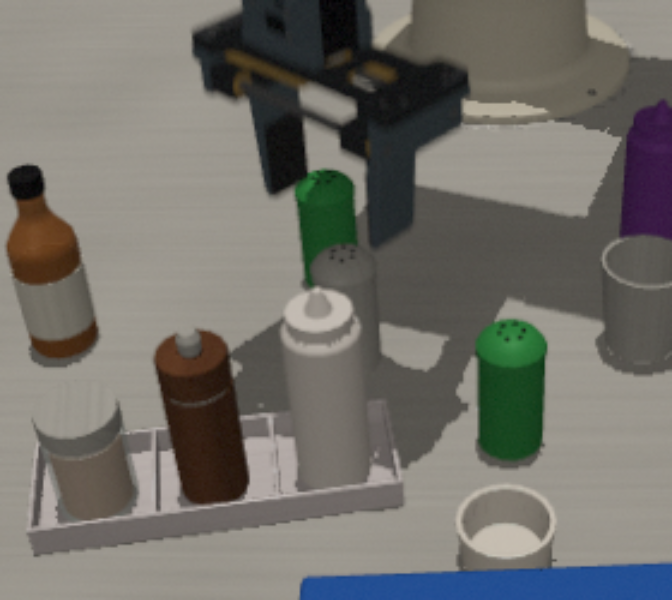

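The long caddy is complete and all three stand upright. The gripper is over the grey shaker (345,300), clear of the green one and the tall bottle.

```bash
python3 -m crank '[[[0,0,-0.03],[0,0,0],100],[[0,0,-0.06],[0,0,0],100],[[0,0,-0.08],[0,0,0],100],[[0,0,-0.092],[0,0,0],100],[[0,0,-0.096],[0,0,0],100]]'
python3 -m crank '[[[0,0,0],[0,0,0],100],[[0,0,0],[0,0,0],20],[[0,0,0],[0,0,0],20],[[0,0,0],[0,0,0],20],[[0,0,0],[0,0,0],20]]'
python3 -m crank '[[[0,0,0],[0,0,0],20],[[0,0,0],[0,0,0],20],[[0,0,0],[0,0,0],20],[[0,0,0],[0,0,0],20],[[0,0,0],[0,0,0],20]]'
```

```text
t: 29.0
ee_pos: [0.4824, -0.1121, 0.1101]
orientation: [0.343, 0.939, 0.0, -0.001]
force: [-0.1, -0.4, -0.9]
gripper_width: 0.0913
gripper_force: 0.0
t: 29.42
ee_pos: [0.4831, -0.1124, 0.112]
orientation: [0.342, 0.94, -0.0, 0.001]
force: [0.0, -0.0, -0.1]
gripper_width: 0.0673
gripper_force: 0.0
t: 29.83
ee_pos: [0.4828, -0.1124, 0.1113]
orientation: [0.341, 0.94, -0.0, 0.0]
force: [-0.9, -0.9, 3.3]
gripper_width: 0.0452
gripper_force: 30.0
```

```bash
python3 -m crank '[[[0,0,0.03],[0,0,0],20],[[0,0,0.07],[0,0,0],20],[[0,0,0.11],[0,0,0],20],[[0,0,0.15],[0,0,0],20],[[0,0,0.15],[0,0,0],20]]'
python3 -m crank '[[[0.016,0.027,0],[0,0,-4],20],[[0.032,0.055,0],[0,0,-8],20],[[0.048,0.082,0],[0,0,-12],20],[[0.064,0.11,0],[0,0,-16],20],[[0.08,0.137,0],[0,0,-20],20]]'
python3 -m crank '[[[0.016,0.027,0],[0,0,-4],20],[[0.032,0.055,0],[0,0,-8],20],[[0.048,0.082,0],[0,0,-12],20],[[0.064,0.11,0],[0,0,-16],20],[[0.08,0.138,0],[0,0,-19],20]]'
python3 -m crank '[[[0,0,0],[0,0,0],20],[[0,0,-0.03],[0,0,0],20],[[0,0,-0.06],[0,0,0],20],[[0,0,-0.09],[0,0,0],20],[[0,0,-0.1],[0,0,0],20]]'
python3 -m crank '[[[0,0,-0.01],[0,0,0],20],[[0,0,-0.01],[0,0,0],20],[[0,0,-0.01],[0,0,0],20],[[0,0,-0.01],[0,0,0],20],[[0,0,-0.01],[0,0,0],20]]'
python3 - <<'E'
from h import *
im,d=bot.grab_frame("scene"); cv2.imwrite("pics/s7.png",cv2.resize(im[170:370,340:590,::-1],None,fx=3,fy=3))
E
```

```text
t: 30.25
ee_pos: [0.485, -0.113, 0.2678]
orientation: [0.341, 0.94, 0.0, 0.005]
force: [2.4, -0.4, -0.7]
gripper_width: 0.0453
gripper_force: 30.0
t: 30.67
ee_pos: [0.5631, 0.0263, 0.261]
orientation: [0.501, 0.865, -0.0, -0.0]
force: [0.7, -0.6, -2.2]
gripper_width: 0.0456
gripper_force: 30.0
t: 31.08
ee_pos: [0.643, 0.1642, 0.2607]
orientation: [0.637, 0.771, -0.0, -0.0]
force: [0.1, -0.2, -2.3]
gripper_width: 0.0452
gripper_force: 30.0
t: 31.5
ee_pos: [0.6406, 0.1624, 0.1567]
orientation: [0.636, 0.772, -0.002, -0.002]
force: [-1.1, -0.1, -2.8]
gripper_width: 0.0457
gripper_force: 30.0
t: 31.92
ee_pos: [0.6435, 0.1628, 0.1528]
orientation: [0.636, 0.772, 0.001, 0.001]
force: [0.8, -0.4, -1.2]
gripper_width: 0.0451
gripper_force: 30.0
```

View pics/s7.png

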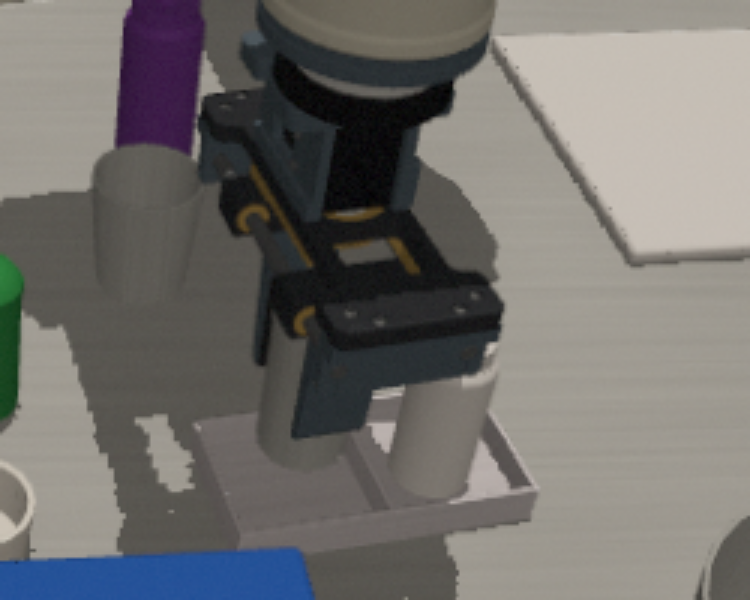

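The short bottle stands in the right compartment (435,440) and the shaker hangs over the left one (300,400). I'll lower, release, retreat and check.

```bash
python3 -m crank '[[[0,0,-0.015],[0,0,0],20],[[0,0,-0.025],[0,0,0],20],[[0,0,-0.032],[0,0,0],20],[[0,0,-0.036],[0,0,0],20],[[0,0,-0.036],[0,0,0],20]]'
python3 -m crank '[[[0,0,0],[0,0,0],100],[[0,0,0],[0,0,0],100],[[0,0,0],[0,0,0],100],[[0,0,0],[0,0,0],100],[[0,0,0],[0,0,0],100]]'
python3 -m crank '[[[0,0,0.03],[0,0,0],100],[[0,0,0.07],[0,0,0],100],[[0,0,0.11],[0,0,0],100],[[0,0,0.15],[0,0,0],100],[[0,0,0.18],[0,0,0],100]]'
python3 -m crank '[[[-0.1,-0.1,0],[0,0,0],100],[[-0.1,-0.1,0],[0,0,0],100],[[-0.1,-0.1,0],[0,0,0],100],[[-0.1,-0.1,0],[0,0,0],100],[[-0.1,-0.1,0],[0,0,0],100]]'
python3 - <<'E'
from h import *
im,d=bot.grab_frame("scene"); cv2.imwrite("pics/s8.png",cv2.resize(im[130:370,110:560,::-1],None,fx=1.7,fy=1.7))
np.set_printoptions(precision=4,suppress=True)
S=pts("scene",d,np.ones((480,640),bool))
for n,g in dict(jar=(.63,-.2695),mill=(.6155,-.192),tall=(.6003,-.1145),shortb=(.629,.2407),shaker=(.643,.163),oil=(.462,-.335),tumbler=(.465,.103)).items():
    q=S[(np.hypot(*(S[:,:2]-g).T)<.04)&(S[:,2]>.03)&(S[:,2]<.18)]
    print(n,np.percentile(q[:,2],99),(q.min(0)+q.max(0))[:2]/2)
E
```

```text
t: 32.38
ee_pos: [0.6425, 0.1628, 0.1151]
orientation: [0.636, 0.772, -0.0, -0.0]
force: [-0.9, -0.3, -2.3]
gripper_width: 0.0456
gripper_force: 30.0
t: 32.8
ee_pos: [0.6429, 0.1627, 0.1153]
orientation: [0.636, 0.772, 0.0, 0.0]
force: [-0.6, 0.2, 0.1]
gripper_width: 0.0756
gripper_force: 0.0
t: 33.22
ee_pos: [0.6431, 0.1627, 0.2989]
orientation: [0.636, 0.772, 0.001, 0.001]
force: [1.0, 0.6, 0.8]
gripper_width: 0.091
gripper_force: 0.0
t: 33.63
ee_pos: [0.5401, 0.0605, 0.2956]
orientation: [0.636, 0.771, -0.001, -0.0]
force: [0.7, 0.6, -0.5]
gripper_width: 0.0911
gripper_force: 0.0
jar 0.08545828838941706 [ 0.6325 -0.2672]
mill 0.13310647623719524 [ 0.6195 -0.1908]
tall 0.1481991506290268 [ 0.6047 -0.1134]
shortb 0.10791656966835163 [0.6325 0.2386]
shaker 0.09984168479622872 [0.6456 0.1643]
oil 0.15009599764366838 [ 0.469  -0.3337]
tumbler 0.0756588294913489 [0.465 0.103]
```

View pics/s8.png

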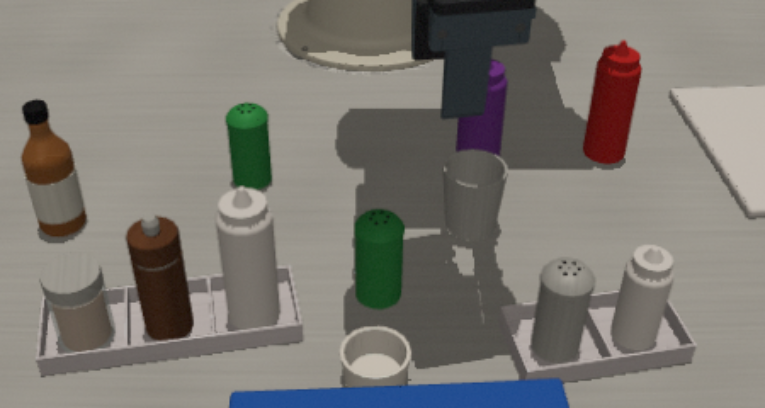

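All five stand upright in their own compartments, and the oil bottle and tumbler have not moved. I'll hand the job in.

```bash
python3 -c "
from bench import bot
print(bot.close_job())"
```

```text
the job is handed in; nothing more can be done
None
```

I handed the job in at about 34 s on the robot's clock: the jar, mill and tall bottle stand upright in the long caddy, the short bottle and shaker in the short one, nothing was knocked over, and the oil bottle and tumbler were left where they stood.

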